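# Clip the sample tube into the mixer and start it

## Robot

A 6-joint arm with a two-finger parallel gripper is mounted at the origin on the work surface. World frame = base frame: x ahead of the robot, y to its left, z up, the work surface at z = 0. Lengths are in mm, angles in rad, forces in N, time in s.
With the tool pointing down it reaches from about 275 to 875 mm from the base axis. Payload 12.5 kg.
Tool frame: the origin (TCP) lies midway between the tips of the shut fingers; the grasp point (between the pads) lies manip.hold_point_z behind it (manip.hold_point_z is the distance from the TCP to the grasp point, in mm); z points along the fingers, y is the line along which they close (so a half turn about z gives the same grasp; the last joint's range is limited). The gripper opens to 85 mm and grips with 20 to 120 N. Pads are 22 mm wide; open, the fingers measure 114 mm over their backs; the gripper's body (76 mm by 85 mm) begins 54 mm behind the grasp point. The pads swing forward as they close: fully open they stand 13 mm farther back than shut.
Start: joints at [-1.262, 0.351, 1.652, -0, 1.139, -0.085], TCP at [211.053, -507.879, 231.29] pointing down, gripper open.
Joint ranges: [-2.75, 2.75], [-0.79, 2.1], [0.01, 2.65], [-1.57, 4.71], [0.07, 3.14], [-2.87, 2.87]. Speed limits (rad/s): [2.22, 2.22, 2.79, 3.14, 3.14, 3.14].

## Interface

Orientations are given as a rotation vector (axis times angle).
In Python, from plant import manip, vision gives the robot as it stands. The module is installed in compiled form; this text tells all that it offers.
- The arm moves only by the tool send_rows, never from a script. Its argument "moves" is a list of rows, each a list of 7 numbers: the opening, from -1 (shut) to 1 (fully open), then the shift along the world's x, y, z in mm, then the turn, a rotation vector about the world's x, y, z in degrees. A call has 1 to 12 rows; each row shifts and turns the commanded pose from where the row before left it; what a row does not reach is not made up. A row lasts 1/10 s, in which the tool goes at most 50 mm and 8.59 degrees, less where a joint would pass 70% of its speed; a pose out of reach is approached as far as the arm can. A call is refused whole if a number of a shift passes 50 or a number of a turn 8.59, either way. A call with a gripper value outside its range is refused whole. The fingers move at their own pace and stop on an object; the grip force is fixed at half the most. Time passes only in rows, so rows that do not move let the fingers close. It gives the time, the measured TCP pose, the force, the opening and the grip force at its end, in the units of the state.
- manip.observe(): the state, without advancing time (a new reading comes with each control period).
- vision.camera(name): name is "scene" or "top"; returns a dict with "pixels" (384x512x3 uint8, red, green, blue), "K" (3x3 intrinsics, pixels), "world_from_camera" (4x4, takes a point from camera to world coordinates). Camera axes: x right, y down, z forward; pixel columns grow to the right and rows downward; lengths in mm; the calibration is good to about 2 mm. A picture is of the moment at which its call begins. There is no depth.
- manip.hand_in(): hands the job in; it is judged then, once.
Trained networks look in a picture, given as the dict that the camera call returned (one of the last four; its "shot" number tells which), for a name from the list of things; names that differ only in an ending like _2 or _b are one class to them, and where a whole thing is asked for, a point or a joint stands for the part that bears it (a point fixed in the world has none). Each returns a list of dicts, best first, with "score" (0 to 1); they miss things now and then, are a little off and sometimes report something else, mostly with a low value. They report only what shows in the picture. A call takes as long as a camera call. They do not tell look-alikes from the thing itself.
- vision.look_for(picture, label): "at" ([x, y, z] in mm, in world coordinates, good to about 4 mm: the middle of the surface that is visible of it).
- vision.cut_out(picture, label): "region" (384x512 bool, what is visible of it).
The state is a dict: "time": time; "joint_positions": joint angles; "qvel": joint speeds; "tau": joint torques, N m; "tcp_pos": TCP position; "tool_rot": TCP orientation; "wrist_force": force on the tool from outside, world axes, zero at the start; "moment": the same for the moment, N m; "width": finger opening in mm; "finger_force": force on a finger pad.
Only numpy, scipy, OpenCV 4.12 (cv2) and the standard library are available. Lean on these libraries where they do the work, as an engineer would, in place of code of your own. Each camera call takes 0.05 s, during which the arm holds its last target. There are 200 camera calls.

## Task

Take the purple-capped tube from the white cradle and press it gently down between the spring fingers of the tube mixer until both clips have snapped around it and it sits fully home, centred along the clips (cap to either side). Then press the mixer's green start button, and leave the red-capped tube and the other things where they are.

Things in the scene. Friction and masses are not known exactly. Their poses are not given: they have to be found in the camera images.
- tube: The tube to load: opaque white rigid tube, 60 g, purple cap, lying level. Origin on its axis in the middle of the straight part; y along the tube towards the cap. Straight part 30 mm diameter, y = -40 to +42 mm; cap 35 mm diameter, to y = +62; cone to the tip at y = -56. Grip it across the middle, between the supports. Brittle: never push it with over 20 N.
- tube_red: An identical tube with a red cap, same frame, in the cradle's other place, axes 70 mm apart. To be left alone.
- cradle: Fixed white cradle, base plate 125 x 84 x 6 mm, origin at the centre of its underside. Two places at its x = -35 and +35 mm for tubes lying along its y, axis 38 mm above the table; V supports 8 mm wide at y = -30 and +30 mm, about 33 mm high. Which tube lies in which place varies.
- mixer: Fixed bench tube mixer, cream and navy, origin under it on the table, z up. Housing x = -125 to +65, 150 mm wide in y, 50 mm high. On it an aluminium deck 64 x 96 mm carries two spring clips at y = -30 (a) and +30 mm (b), each 12 mm wide, that hold a tube along y. The deck's height differs by 0 to 36 mm from run to run and is NOT reported: feel or look for it. It stays put under load.
- clip_low (a point): Where the middle of a home tube's axis would be if the deck stood lowest (mixer x = 5, y = 0, z = 96 mm); really 0 to 36 mm straight above. Axes as the mixer's. A lowered tube touches the lips 23 mm above home, resists most around 18 mm above (some 7 to 12 N in all), passes its width at 11, then is drawn down onto a rigid V saddle. Deck plate 30 mm below the home axis.
- clip_a_near (a joint): spring finger angle (rad) of clip a (mixer y = -30 mm), the finger on the button's side. 0 = at rest, empty; grows as it is pushed outward. About 0.012 with the tube fully home, about 0.10 as the tube's full width passes. Round yellow lip, 8 mm thick, 11 mm above a home tube's axis; 21 mm free gap between facing lips.
- clip_a_far (a joint): spring finger angle (rad) of clip a (mixer y = -30 mm), the finger away from the button. 0 = at rest, empty; grows as it is pushed outward. About 0.012 with the tube fully home, about 0.10 as the tube's full width passes. Round yellow lip, 8 mm thick, 11 mm above a home tube's axis; 21 mm free gap between facing lips.
- clip_b_near (a joint): spring finger angle (rad) of clip b (mixer y = +30 mm), the finger on the button's side. 0 = at rest, empty; grows as it is pushed outward. About 0.012 with the tube fully home, about 0.10 as the tube's full width passes. Round yellow lip, 8 mm thick, 11 mm above a home tube's axis; 21 mm free gap between facing lips.
- clip_b_far (a joint): spring finger angle (rad) of clip b (mixer y = +30 mm), the finger away from the button. 0 = at rest, empty; grows as it is pushed outward. About 0.012 with the tube fully home, about 0.10 as the tube's full width passes. Round yellow lip, 8 mm thick, 11 mm above a home tube's axis; 21 mm free gap between facing lips.
- start (a joint): Travel of the green start button (m): 0 = out, 0.006 = fully pressed, about 5 N; springs back.
- start_top (a point): Middle of the top of the green round start button, 28 mm diameter, on the mixer's housing at mixer x = -95, y = +35 mm; pressed straight down.
- reagent: Brown reagent bottle, 64 mm diameter, 130 mm high, origin under it. Bystander.
- beaker: Open clear beaker, 72 mm diameter, 85 mm high, origin under it. Bystander.
- dropper: Small white bottle with a blue cap, 32 mm diameter, 60 mm high, origin under it. Bystander.
Things that resemble listed ones, but are neither listed nor needed, are in the scene too. What is shaped like the tube but pink, turquoise or yellow is not meant.

How it is judged (in metres and radians):
On the way, in this order (a step that is already met when the one before it is completed fails the run):
1. the purple-capped tube is home in both clips and let go (value of joint clip_a_near between 0.003 and 0.05 rad and value of joint clip_a_far between 0.003 and 0.05 rad and value of joint clip_b_near between 0.003 and 0.05 rad and value of joint clip_b_far between 0.003 and 0.05 rad and z of tube in the frame of clip_low between -0.004 and 0.041 m and x of tube in the frame of clip_low between -0.004 and 0.004 m and y of tube in the frame of clip_low between -0.006 and 0.006 m and angle between the y axis of tube and the y axis of mixer, either way round below 0.07 rad and contact force between the fingers and tube below 0.5 N), for 0.2 s.
2. the start button is pressed (value of joint start above 0.0035 m), for 0.02 s.
At the end, for the whole second after the job is handed in: The purple-capped tube is at rest fully home in both clips (finger angles 0.003 to 0.05 rad: within about 1.5 mm of the saddle), centred within 4 mm across and 6 mm along, in line within 0.07 rad; after that the start button was pressed 3.5 mm or more and is out again (value of joint clip_a_near between 0.003 and 0.05 rad and value of joint clip_a_far between 0.003 and 0.05 rad and value of joint clip_b_near between 0.003 and 0.05 rad and value of joint clip_b_far between 0.003 and 0.05 rad and z of tube in the frame of clip_low between -0.004 and 0.041 m and x of tube in the frame of clip_low between -0.004 and 0.004 m and y of tube in the frame of clip_low between -0.006 and 0.006 m and angle between the y axis of tube and the y axis of mixer, either way round below 0.07 rad and linear speed of tube below 0.02 m/s and value of joint start below 0.002 m); the robot touches nothing.
It fails at once if the tube is pressed against the mixer with more than 45 N (all contacts added up) (contact force between tube and mixer above 45 N).
It fails at once if the start button is pressed before the tube is in the clips (value of joint start above 0.003 m and distance between tube and clip_low above 0.055 m).
It fails at once if the red-capped tube or another bystander is moved by more than 20 mm (distance of any of tube_red, reagent, beaker, dropper from where it was at the start of the episode above 0.02 m).
It also fails if it takes over 67 s, if anything falls off the work surface, if the arm or the gripper's body presses on something with over 40 N, if the wrist force passes 120 N, or if a joint passes its speed limit or range.

## Working session

There is one attempt and no reset: what is moved stays moved. The work goes in short steps, Python scripts to look and compute and a tool call to move; the robot and the scene stay as the last step left them, time stands still between calls to the robot, and variables do not carry over. Pictures are saved under pics/ and viewed, at most 10 in all, crops included, and the job is handed in when it is done.

Besides the shell and the picture viewer there is one more tool, called by a JSON object that holds its "api" and its "payload", one argument or row to a line. send_rows: Moves the arm, as the interface text tells. Its arguments: {"type":"object","properties":{"moves":{"type":"array"}},"required":["moves"]}

```bash
mkdir -p pics; cat > h.py <<'E'
import numpy as np, cv2
from plant import manip, vision
def ray(p,u,v):
    T=np.array(p["world_from_camera"]);d=T[:3,:3]@np.linalg.inv(p["K"])@np.array([u,v,1.]);return T[:3,3],d
def atz(p,u,v,z):
    o,d=ray(p,u,v);return o+d*(z-o[2])/d[2]
def proj(p,X):
    T=np.linalg.inv(np.array(p["world_from_camera"]));c=np.array(p["K"])@(T[:3,:3]@np.array(X,float)+T[:3,3]);return c[:2]/c[2]
def tri(p1,a,p2,b):
    A=[];B=[]
    for p,q in((p1,a),(p2,b)):
        o,d=ray(p,*q);d=d/np.linalg.norm(d);M=np.eye(3)-np.outer(d,d);A.append(M);B.append(M@o)
    return np.linalg.lstsq(np.vstack(A),np.hstack(B),rcond=None)[0]
def save(p,n,crop=None,s=1):
    i=p["pixels"][:,:,::-1]
    if crop:i=i[crop[1]:crop[3],crop[0]:crop[2]]
    cv2.imwrite("pics/"+n,cv2.resize(i,None,fx=s,fy=s,interpolation=cv2.INTER_CUBIC))
E
python3 - <<'E'
from h import *
np.set_printoptions(precision=1,suppress=True)
s=vision.camera("scene");t=vision.camera("top")
img=np.vstack([s["pixels"],t["pixels"]])[:,:,::-1]
cv2.imwrite("pics/a.png",cv2.resize(img,None,fx=.78,fy=.78))
cv2.imwrite("pics/s.png",s["pixels"][:,:,::-1]);cv2.imwrite("pics/t.png",t["pixels"][:,:,::-1])
for n,p in(("s",s),("t",t)):
    print(n,np.array(p["world_from_camera"])[:3,3],p["K"][0])
    for l in["tube","tube_red","cradle","mixer","clip_a_near","start","start_top","reagent","beaker","dropper"]:
        for r in vision.look_for(p,l)[:4]:print(l,round(r["score"],2),np.array(r["at"]),proj(p,r["at"]))
print(manip.observe(),manip.hold_point_z)
E
```

```text
s [993.5 532.5 619.6] [354.2   0.  258.6]
tube 0.86 [452.2 117.7  27.5] [303.9 217.7]
tube 0.71 [602.3 330.5  26.1] [334.3 306.5]
tube 0.56 [660.6 158.1  49.9] [252.9 263.2]
tube_red 0.79 [592.3 175.1  48.5] [281.5 252. ]
cradle 0.57 [619.2 136.6  12.4] [260.2 259.6]
mixer 0.84 [ 617.1 -105.9   49.2] [197.8 197.1]
start 0.62 [552.6 -72.5  74.8] [224.8 185. ]
start_top 0.66 [545.2 -77.8  72.9] [225.8 183.6]
reagent 0.68 [764.5  39.7  75.5] [178.1 248.2]
reagent 0.28 [ 621.3 -107.6   55.4] [195.9 195.6]
beaker 0.63 [390.  -12.9  60.5] [284.6 175.6]
beaker 0.43 [ 619.6 -106.5   49.5] [196.9 197.3]
dropper 0.67 [310.7 319.7  31.7] [406.6 231.8]
t [443.3  49.2 970.3] [374.1   0.  256.8]
tube 0.97 [651.8 137.7  52.8] [215.3 157.9]
tube 0.95 [453.1 108.3  34.5] [225.1 238.3]
tube 0.71 [421.8 316.3  27.9] [140.9 249.2]
tube 0.61 [595.9 323.2  32.2] [141.6 179.6]
tube_red 0.65 [584.5 161.1  51.5] [204.9 184.4]
cradle 0.85 [619.2 145.1   2.6] [213.7 174.4]
mixer 0.89 [ 588.3 -121.    51.4] [318.4 185.6]
clip_a_near 0.51 [ 595.4 -163.7  134.2] [343.8 177.4]
clip_a_near 0.2 [ 590.9 -124.9   46.5] [319.6 184.9]
start 0.57 [544.7 -77.8  71.3] [302.1 201.7]
start_top 0.63 [543.8 -80.6  72.2] [303.3 202.1]
start_top 0.26 [616.5 144.4   2.9] [213.9 175.4]
reagent 0.55 [741.8  23.4  90.5] [262.2 119.3]
beaker 0.81 [369.1 -24.9  17.3] [277.6 273.1]
dropper 0.69 [309.4 319.9  38. ] [135.5 296.2]
{'time': 1.1, 'joint_positions': array([-1.3,  0.4,  1.7,  0. ,  1.1, -0.1]), 'qvel': array([-0., -0.,  0., -0., -0.,  0.]), 'tau': array([ -0. , -50.6, -29.2,  -0. ,   0. ,  -0. ]), 'tcp_pos': array([ 211.1, -507.9,  231.3]), 'tool_rot': array([3.1, 0.6, 0. ]), 'wrist_force': array([ 0.3,  0.5, -0.1]), 'moment': array([ 0.,  0., -0.]), 'finger_force': 0.0, 'width': 85.46895353257226} 18.700000000000003
```

View pics/a.png

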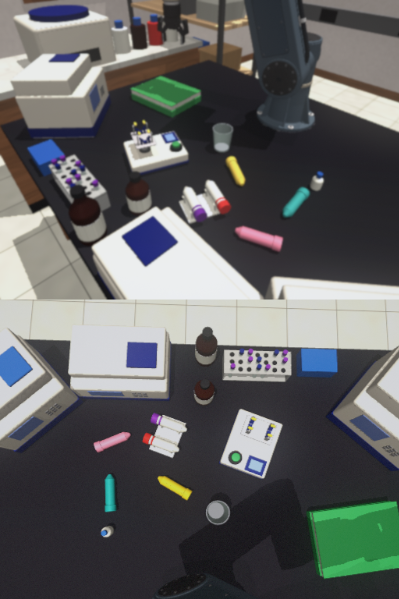

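```bash
python3 - <<'E'
import cv2,numpy as np
s=cv2.imread("pics/s.png");t=cv2.imread("pics/t.png")
a=cv2.resize(t[125:225,185:365],None,fx=4.4,fy=4.4*.7,interpolation=3)
a=cv2.resize(t[135:220,185:365],(792,374),interpolation=3)
cv2.imwrite("pics/b.png",a)
cv2.imwrite("pics/c.png",cv2.resize(s[145:295,150:310],(640,600),interpolation=3))
E
```

```text
(no output)
```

View pics/b.png

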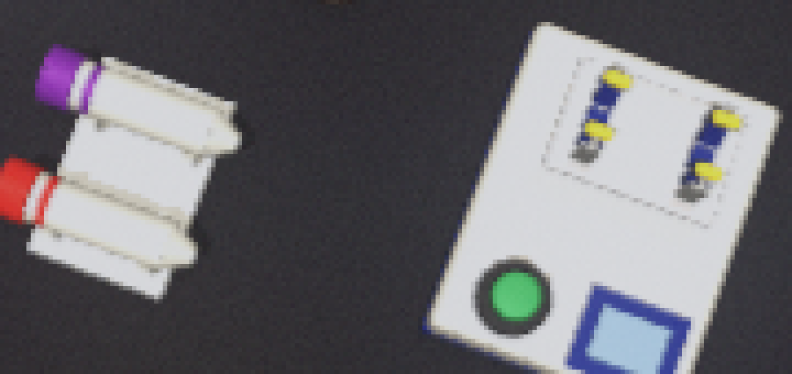

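View pics/c.png

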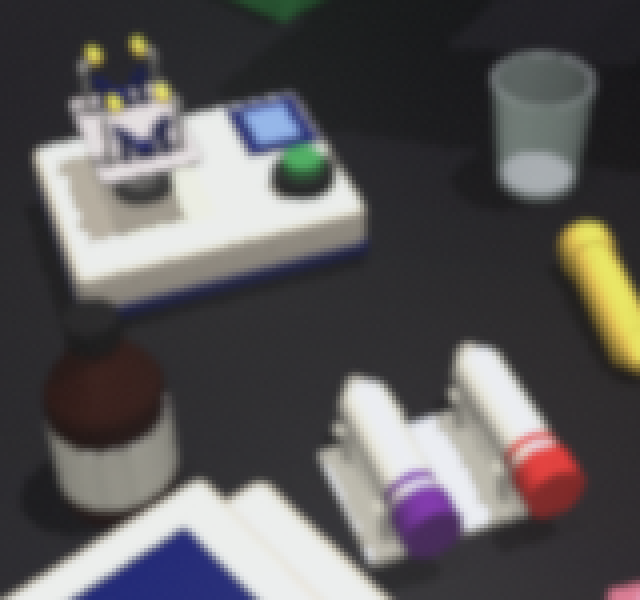

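The purple-capped tube lies at top-view pixel (203,155) and scene (253,263). The red-capped one is at (205,184). The pink, turquoise and yellow tube shapes are decoys, and only the purple-capped white tube in the cradle fits. The deck's yellow lips and the green button show clearly in both views.

```bash
cat > m.py <<'E'
from h import *
from scipy.optimize import minimize
np.set_printoptions(precision=2,suppress=True)
def blob(p,f,box,n):
    i=p["pixels"].astype(float);m=f(i[...,0],i[...,1],i[...,2]).astype(np.uint8)
    k=np.zeros_like(m);k[box[1]:box[3],box[0]:box[2]]=1
    c,l,st,ce=cv2.connectedComponentsWithStats(m*k)
    o=sorted(range(1,c),key=lambda j:-st[j,4])[:n]
    return [ce[j]+[.0,.0] for j in o],[st[j,4] for j in o]
def sil(p,x,y,z,a):
    P=[]
    for yy,r in((-56,2),(-40,15),(42,15),(42.1,17.5),(62,17.5)):
        for t in np.linspace(0,6.28,16):
            P.append(proj(p,[x-np.sin(a)*yy+np.cos(a)*r*np.cos(t),y+np.cos(a)*yy+np.sin(a)*r*np.cos(t),z+r*np.sin(t)]))
    h=cv2.convexHull(np.array(P,np.float32)*1)[:,0]
    m=np.zeros((384*4,512*4),np.uint8);cv2.fillPoly(m,[np.round((h+.5)*4*16-8).astype(np.int32)],1,shift=4)
    return cv2.resize(m.astype(np.float32),(512,384),interpolation=cv2.INTER_AREA)
E
python3 - <<'E'
from m import *
s=vision.camera("scene");t=vision.camera("top")
ye=lambda r,g,b:(r>150)&(g>130)&(b<110)
gr=lambda r,g,b:(g>110)&(r<90)&(b<120)
pu=lambda r,g,b:(b>90)&(r>70)&(g<75)&(b>r)
B={"s":(165,150,200,180),"t":(310,140,360,185)}
a,na=blob(s,ye,B["s"],4);b,nb=blob(t,ye,B["t"],4)
print(na,nb)
# match: scene order / top order
a=np.array(a);b=np.array(b);print(a,b)
sa=a[np.argsort(a[:,1])];A=[sa[:2][np.argsort(sa[:2,0])],sa[2:][np.argsort(sa[2:,0])]] # [a:far,near],[b:far,near]
sb=b[np.argsort(b[:,0])];Bt=[sb[2:][np.argsort(sb[2:,1])],sb[:2][np.argsort(sb[:2,1])]]
L=[]
for c in(0,1):
    for f in(0,1):
        X=tri(s,A[c][f],t,Bt[c][f]);L.append(X);print("ab"[c],["far","near"][f],X,proj(s,X)-A[c][f],proj(t,X)-Bt[c][f])
L=np.array(L);m=L.mean(0);d=(L[2]+L[3]-L[0]-L[1]);print("clip mid",m,"yaw y",np.degrees(np.arctan2(-d[0],d[1])))
g1,n1=blob(s,gr,(205,170,240,200),1);g2,n2=blob(t,gr,(285,190,315,215),1);X=tri(s,g1[0],t,g2[0]);print("button",X,n1,n2,proj(t,X)-g2[0])
best=[]
ms=[]
for p,ex in((s,(252,262)),(t,(205,156))):
    c=[r["region"] for r in vision.cut_out(p,"tube")]
    c=[k for k in c if np.hypot(*(np.argwhere(k).mean(0)[::-1]-ex))<16]
    print(len(c),[ (k.sum(),np.argwhere(k).mean(0)[::-1]) for k in c]); ms.append(c[0] if c else None)
def cost(q,ps):
    return sum(np.abs(sil(p,*q)-m).sum()/m.sum() for p,m in ps if m is not None)
import pickle;pickle.dump((s,t,ms),open("d.pkl","wb"))
q0=[650,138,38,np.radians(75)]
for ps in([(s,ms[0]),(t,ms[1])],[(t,ms[1])]):
    sim=np.array([q0]+[np.add(q0,e) for e in([8,0,0,0],[0,8,0,0],[0,0,8,0],[0,0,0,.15])])
    r=minimize(cost,q0,args=(ps,),method="Nelder-Mead",options=dict(initial_simplex=sim,maxiter=250));print(r.x,np.degrees(r.x[3]),r.fun)
print(manip.observe()["time"])
E
```

```text
[np.int32(11), np.int32(10), np.int32(10), np.int32(8)] [np.int32(20), np.int32(19), np.int32(19), np.int32(17)]
[[172.91 158.64]
 [184.2  156.1 ]
 [178.2  170.1 ]
 [190.75 167.62]] [[320.65 164.2 ]
 [349.37 161.53]
 [345.37 173.53]
 [324.82 152.47]]
a far [ 632.49 -176.24  139.83] [0.52 0.13] [ 0.39 -0.45]
a near [ 604.59 -166.92  140.21] [0.59 0.14] [ 0.45 -0.51]
b far [ 651.86 -119.99  141.53] [0.64 0.15] [ 0.45 -0.52]
b near [ 623.7  -109.86  141.56] [0.26 0.06] [ 0.19 -0.21]
clip mid [ 628.16 -143.25  140.78] yaw y -18.753850322552175
button [546.92 -78.88  70.48] [np.int32(48)] [np.int32(74)] [ 0.21 -0.21]
1 [(np.int64(623), array([249.42, 261.82]))]
1 [(np.int64(533), array([213.72, 158.05]))]
[657.21 145.45  33.58   2.83] 162.19786251752862 0.4023582781975492
[ 695.79  166.46 -129.02    2.79] 160.06839592406905 0.2577392120075047
1.3
```

```bash
python3 - <<'E'
from m import *
import pickle
s,t,ms=pickle.load(open("d.pkl","rb"))
def cost(q,ps):
    return sum(np.abs(sil(p,*q)-m).sum()/m.sum() for p,m in ps)
q0=[650,138,38,-.33]
for ps in([(s,ms[0]),(t,ms[1])],):
    sim=np.array([q0]+[np.add(q0,e) for e in([8,0,0,0],[0,8,0,0],[0,0,8,0],[0,0,0,.1])])
    r=minimize(cost,q0,args=(ps,),method="Nelder-Mead",options=dict(initial_simplex=sim,maxiter=250));print(r.x,np.degrees(r.x[3]),r.fun)
o=[]
for p,m,(x,y) in((s,ms[0],(215,225)),(t,ms[1],(180,130))):
    i=p["pixels"][:,:,::-1].copy();i=cv2.resize(i[y:y+70,x:x+70],(400,400),interpolation=3)
    for k,c in((m.astype(np.uint8),(0,255,0)),((sil(p,*r.x)>.5).astype(np.uint8),(0,0,255))):
        kk=cv2.resize(k[y:y+70,x:x+70],(400,400),interpolation=0)
        cs,_=cv2.findContours(kk,0,1);cv2.drawContours(i,cs,-1,c,1)
    o.append(i)
cv2.imwrite("pics/f.png",np.hstack(o))
E
```

```text
[651.49 129.66  40.37  -0.33] -18.627217736306875 0.32509697071905896
```

View pics/f.png

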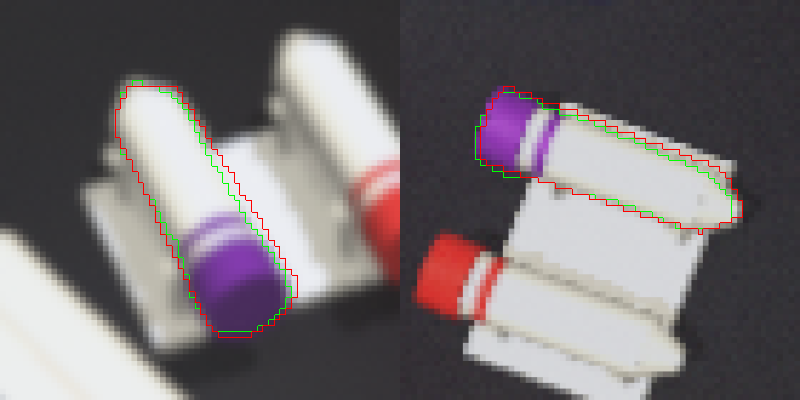

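```bash
cat > st.py <<'E'
from m import *
from scipy.spatial.transform import Rotation as R
def st():
    o=manip.observe();M=R.from_rotvec(o["tool_rot"]).as_matrix()
    print("t",o["time"],"tcp",o["tcp_pos"],"F",o["wrist_force"],"w",o["width"],"ff",o["finger_force"],"j",o["joint_positions"])
    print("tool y heading",np.degrees(np.arctan2(M[1,1],M[0,1])),"z",M[:,2])
    return o
if __name__=="__main__":st()
E
python3 st.py
```

```text
t 1.3 tcp [ 211.06 -507.87  231.3 ] F [-0.22  0.2  -1.36] w 85.35132718130605 ff 0.0 j [-1.26  0.35  1.65 -0.    1.14 -0.08]
tool y heading -67.43902068510349 z [-0.  0. -1.]
```

{"api": "send_rows", "payload": {
  "moves": [
    [0.4,27.5,40,0,0,0,3.05],
    [0.4,27.5,40,0,0,0,3.05],
    [0.4,27.5,40,0,0,0,3.05],
    [0.4,27.5,40,0,0,0,3.05],
    [0.4,27.5,40,0,0,0,3.05],
    [0.4,27.5,40,0,0,0,3.05],
    [0.4,27.5,40,0,0,0,3.05],
    [0.4,27.5,40,0,0,0,3.05]
  ]
}}

```text
time: 2.1
tcp_pos: [431.9, -186.1, 231.5]
tool_rot: [2.88, 1.255, 0.001]
wrist_force: [0.4, -0.3, 0.5]
width: 59.7
finger_force: 0.0
```

{"api": "send_rows", "payload": {
  "moves": [
    [0.4,27.5,40,0,0,0,3.05],
    [0.4,27.5,40,0,0,0,3.05],
    [0.4,27.5,40,0,0,0,3.05],
    [0.4,27.5,40,0,0,0,3.05],
    [0.4,27.5,40,0,0,0,3.05],
    [0.4,27.5,40,0,0,0,3.05],
    [0.4,27.5,40,0,0,0,3.05],
    [0.4,27.5,40,0,0,0,3.05],
    [0.4,0,0,-40,0,0,0],
    [0.4,0,0,-40,0,0,0],
    [0.4,0,0,-40,0,0,0],
    [0.4,0,0,0,0,0,0]
  ]
}}

```text
time: 3.3
tcp_pos: [648.0, 131.8, 105.8]
tool_rot: [-2.548, -1.83, 0.013]
wrist_force: [1.0, -0.2, -1.0]
width: 60.0
finger_force: 0.0
```

```bash
python3 - <<'E'
from st import *
o=st()
s=vision.camera("scene");t=vision.camera("top")
i=[cv2.resize(s["pixels"][205:305,190:310,::-1],(480,400),interpolation=3)]
i.append(cv2.resize(t["pixels"][110:210,165:245,::-1],(320,400),interpolation=3))
cv2.imwrite("pics/g.png",np.hstack(i))
E
```

```text
t 3.3 tcp [648.02 131.81 105.85] F [ 0.97 -0.17 -1.  ] w 59.951470321624186 ff 0.0 j [0.13 0.69 1.43 0.   1.03 0.46]
tool y heading -18.633532030624966 z [-0.01 -0.   -1.  ]
```

View pics/g.png

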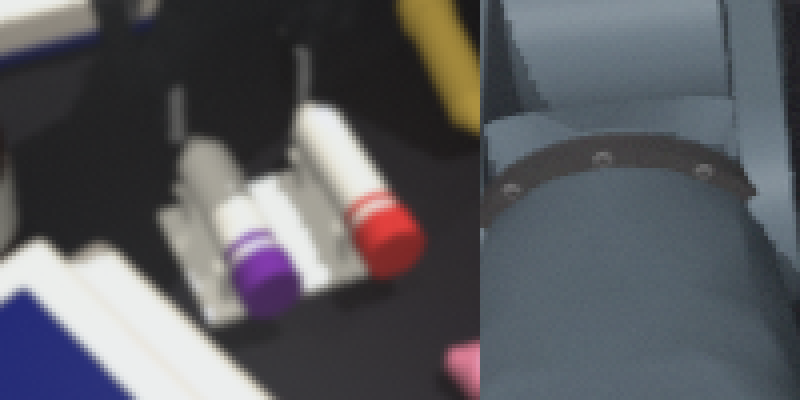

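The open fingers (scene px (234,240) and (266,230)) straddle the purple tube and clear the red one. I'm going down.

{"api": "send_rows", "payload": {
  "moves": [
    [0.4,0,-1,-20,0,0,0],
    [0.4,0,0,-20,0,0,0],
    [0.4,0,0,-20,0,0,0],
    [0.4,0,0,-12,0,0,0],
    [0.4,0,0,-10,0,0,0],
    [0.4,0,0,-9,0,0,0],
    [0.4,0,0,0,0,0,0],
    [0.4,0,0,0,0,0,0]
  ]
}}

```text
time: 4.2
tcp_pos: [651.4, 131.2, 20.9]
tool_rot: [2.552, 1.832, 0.001]
wrist_force: [-0.0, 0.0, -0.3]
width: 59.9
finger_force: 0.0
```

{"api": "send_rows", "payload": {
  "moves": [
    [-1,0,0,0,0,0,0],
    [-1,0,0,0,0,0,0],
    [-1,0,0,0,0,0,0],
    [-1,0,0,0,0,0,0],
    [-1,0,0,0,0,0,0],
    [-1,0,0,0,0,0,0]
  ]
}}

```text
time: 4.8
tcp_pos: [651.6, 131.1, 21.1]
tool_rot: [2.551, 1.832, 0.002]
wrist_force: [0.4, -1.7, 6.9]
width: 28.3
finger_force: 59.0
```

{"api": "send_rows", "payload": {
  "moves": [
    [-1,0,0,10,0,0,0],
    [-1,0,0,30,0,0,0],
    [-1,0,0,40,0,0,0],
    [-1,0,0,40,0,0,0],
    [-1,0,0,40,0,0,0],
    [-1,0,0,10,0,0,0],
    [-1,0,0,0,0,0,0]
  ]
}}

```text
time: 5.5
tcp_pos: [651.6, 131.2, 192.3]
tool_rot: [2.551, 1.832, 0.004]
wrist_force: [-0.6, 0.1, -0.9]
width: 28.4
finger_force: 59.2
```

{"api": "send_rows", "payload": {
  "moves": [
    [-1,-1.3,-14,0,0,0,0],
    [-1,-2.6,-30,0,0,0,0],
    [-1,-2.6,-30,0,0,0,0],
    [-1,-2.6,-30,0,0,0,0],
    [-1,-2.6,-30,0,0,0,0],
    [-1,-2.6,-30,0,0,0,0],
    [-1,-2.6,-30,0,0,0,0],
    [-1,-2.6,-30,0,0,0,0],
    [-1,-2.6,-30,0,0,0,0],
    [-1,-1.7,-20,0,0,0,0],
    [-1,0,0,0,0,0,0],
    [-1,0,0,0,0,0,0]
  ]
}}

```text
time: 6.7
tcp_pos: [626.3, -143.2, 188.6]
tool_rot: [-2.551, -1.83, 0.002]
wrist_force: [1.0, 0.0, -0.8]
width: 28.4
finger_force: 59.2
```

```bash
python3 - <<'E'
from st import *
o=st()
s=vision.camera("scene");t=vision.camera("top")
import pickle;pickle.dump((s,t),open("d2.pkl","wb"))
print("moment",o["moment"])
i=[cv2.resize(s["pixels"][100:200,150:250,::-1],(400,400),interpolation=3)]
i.append(cv2.resize(t["pixels"][120:220,280:380,::-1],(400,400),interpolation=3))
cv2.imwrite("pics/k.png",np.hstack(i))
E
```

```text
t 6.7 tcp [ 626.31 -143.19  188.65] F [ 0.98  0.01 -0.84] w 28.414821389101075 ff 59.16210114955902 j [-0.3   0.56  1.43  0.    1.15  0.03]
tool y heading -18.69832443852628 z [-0.  0. -1.]
moment [-0.02  0.03 -0.02]
```

View pics/k.png

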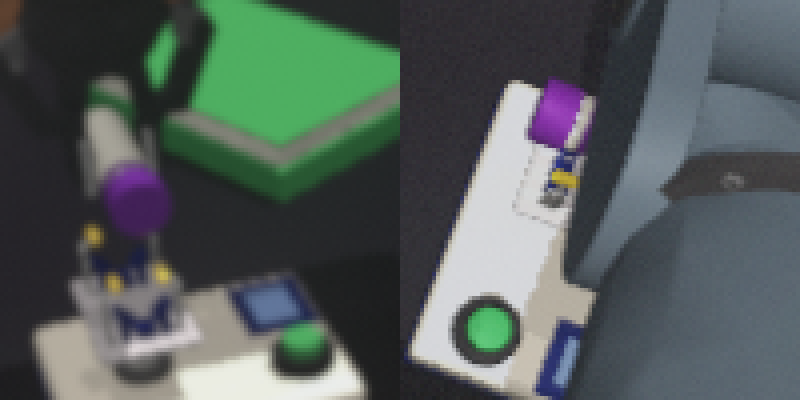

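```bash
cat > cap.py <<'E'
from st import *
def ext(P):return [P[:,0].min(),P[:,0].max(),P[:,1].min(),P[:,1].max()]
def capfit(s,t,q0,bs=(165,140,205,165),bt=(308,135,330,160)):
    obs=[]
    for p,b in((s,bs),(t,bt)):
        i=p["pixels"].astype(float);r,g,bl=i[...,0],i[...,1],i[...,2]
        m=((bl>g+40)&(r>g+18)&(bl>70)).astype(np.uint8);k=np.zeros_like(m);k[b[1]:b[3],b[0]:b[2]]=1;m*=k
        y,x=np.nonzero(m);obs.append([x.min()-.5,x.max()+.5,y.min()-.5,y.max()+.5]);
    def pr(p,q):
        a=np.radians(-18.7);x,y,z=q;P=[]
        for yy in(46,62):
            for th in np.linspace(0,6.28,40):
                P.append(proj(p,[x-np.sin(a)*yy+np.cos(a)*17.5*np.cos(th),y+np.cos(a)*yy+np.sin(a)*17.5*np.cos(th),z+17.5*np.sin(th)]))
        return ext(np.array(P))
    print("obs",obs,"pred",np.array(pr(s,q0)),np.array(pr(t,q0)))
    from scipy.optimize import least_squares
    f=lambda q:np.r_[np.subtract(pr(s,q),obs[0])[[0,1,3]],np.subtract(pr(t,q),obs[1])[[0,2,3]]]
    r=least_squares(f,q0);print("fit",r.x,"res",r.fun);return r.x
E
python3 - <<'E'
from cap import *
import pickle
s,t=pickle.load(open("d2.pkl","rb"))
x=capfit(s,t,[626.3,-143.2,205.6])
d=x-[626.3,-143.2,188.65];a=np.radians(-18.7)
print("rel tcp: across",d[0]*np.cos(a)+d[1]*np.sin(a),"along",-d[0]*np.sin(a)+d[1]*np.cos(a),"z",d[2])
E
```

```text
obs [[np.float64(175.5), np.float64(191.5), np.float64(140.5), np.float64(157.5)], [np.float64(311.5), np.float64(327.5), np.float64(138.5), np.float64(157.5)]] pred [176.51 193.53 141.98 159.01] [311.61 324.95 138.87 157.28]
fit [ 627.   -144.58  208.32] res [ 0.26  1.31  0.35  0.98 -0.3  -0.82]
rel tcp: across 1.1036103305489369 along -1.0821610221045146 z 19.672474163590152
```

{"api": "send_rows", "payload": {
  "moves": [
    [-1,1.2,0.7,-20,0,0,0],
    [-1,0,0,-15,0,0,0],
    [-1,0,0,-8,0,0,0],
    [-1,0,0,0,0,0,0],
    [-1,0,0,0,0,0,0]
  ]
}}

```text
time: 7.3
tcp_pos: [628.6, -142.0, 147.6]
tool_rot: [2.551, 1.833, 0.0]
wrist_force: [0.1, 0.9, 0.3]
width: 28.1
finger_force: 59.2
```

{"api": "send_rows", "payload": {
  "moves": [
    [-1,0,0,-3,0,0,0],
    [-1,0,0,-3,0,0,0],
    [-1,0,0,0,0,0,0]
  ]
}}

```text
time: 7.6
tcp_pos: [628.3, -142.2, 141.0]
tool_rot: [-2.552, -1.832, 0.0]
wrist_force: [-0.0, 0.6, -0.3]
width: 28.0
finger_force: 59.2
```

{"api": "send_rows", "payload": {
  "moves": [
    [-1,0,0,-3,0,0,0],
    [-1,0,0,0,0,0,0]
  ]
}}

```text
time: 7.8
tcp_pos: [628.3, -142.2, 138.0]
tool_rot: [-2.552, -1.832, 0.0]
wrist_force: [0.2, 0.1, 0.3]
width: 27.9
finger_force: 59.2
```

{"api": "send_rows", "payload": {
  "moves": [
    [-1,0,0,-3,0,0,0],
    [-1,0,0,0,0,0,0]
  ]
}}

```text
time: 8.0
tcp_pos: [628.3, -142.1, 134.9]
tool_rot: [-2.552, -1.832, 0.0]
wrist_force: [-0.8, 0.4, -0.8]
width: 28.5
finger_force: 59.2
```

Commanded z is now 135.3 mm, with no contact yet. I'm continuing in small steps.

{"api": "send_rows", "payload": {
  "moves": [
    [-1,0,0,-2,0,0,0],
    [-1,0,0,0,0,0,0]
  ]
}}

```text
time: 8.2
tcp_pos: [628.5, -142.2, 133.3]
tool_rot: [2.552, 1.832, 0.0]
wrist_force: [0.1, 1.2, 0.1]
width: 28.2
finger_force: 59.4
```

{"api": "send_rows", "payload": {
  "moves": [
    [-1,0,0,-2,0,0,0],
    [-1,0,0,0,0,0,0]
  ]
}}

```text
time: 8.4
tcp_pos: [628.8, -142.3, 131.9]
tool_rot: [2.551, 1.832, 0.001]
wrist_force: [-1.0, -0.1, 5.3]
width: 28.2
finger_force: 59.8
```

{"api": "send_rows", "payload": {
  "moves": [
    [-1,0,0,-2,0,0,0],
    [-1,0,0,0,0,0,0]
  ]
}}

```text
time: 8.6
tcp_pos: [629.0, -142.3, 130.3]
tool_rot: [2.551, 1.832, 0.002]
wrist_force: [-1.3, 0.1, 7.7]
width: 28.4
finger_force: 59.9
```

{"api": "send_rows", "payload": {
  "moves": [
    [-1,0,0,-2,0,0,0],
    [-1,0,0,0,0,0,0]
  ]
}}

```text
time: 8.8
tcp_pos: [629.0, -142.3, 128.4]
tool_rot: [2.551, 1.832, 0.002]
wrist_force: [-0.8, 0.4, 7.1]
width: 28.2
finger_force: 59.9
```

{"api": "send_rows", "payload": {
  "moves": [
    [-1,0,0,-2,0,0,0],
    [-1,0,0,0,0,0,0]
  ]
}}

```text
time: 9.0
tcp_pos: [628.9, -142.3, 126.2]
tool_rot: [2.551, 1.832, 0.002]
wrist_force: [-1.2, 0.3, 4.9]
width: 28.5
finger_force: 59.8
```

{"api": "send_rows", "payload": {
  "moves": [
    [-1,0,0,-2,0,0,0],
    [-1,0,0,0,0,0,0]
  ]
}}

```text
time: 9.2
tcp_pos: [628.8, -142.2, 123.9]
tool_rot: [2.551, 1.832, 0.001]
wrist_force: [-0.5, -0.5, 4.6]
width: 28.4
finger_force: 59.6
```

{"api": "send_rows", "payload": {
  "moves": [
    [-1,0,0,-2,0,0,0],
    [-1,0,0,0,0,0,0]
  ]
}}

```text
time: 9.4
tcp_pos: [628.5, -142.2, 121.3]
tool_rot: [2.552, 1.832, 0.0]
wrist_force: [0.0, -0.2, 1.1]
width: 28.6
finger_force: 59.3
```

{"api": "send_rows", "payload": {
  "moves": [
    [-1,0,0,-2,0,0,0],
    [-1,0,0,0,0,0,0]
  ]
}}

```text
time: 9.6
tcp_pos: [628.3, -142.1, 118.7]
tool_rot: [-2.551, -1.832, 0.0]
wrist_force: [1.6, -0.8, -2.4]
width: 28.1
finger_force: 59.2
```

{"api": "send_rows", "payload": {
  "moves": [
    [-1,0,0,-2,0,0,0],
    [-1,0,0,0,0,0,0]
  ]
}}

```text
time: 9.8
tcp_pos: [628.1, -142.1, 116.4]
tool_rot: [-2.551, -1.832, 0.001]
wrist_force: [2.5, -1.0, -6.2]
width: 28.3
finger_force: 59.4
```

{"api": "send_rows", "payload": {
  "moves": [
    [-1,0,0,-2,0,0,0],
    [-1,0,0,0,0,0,0]
  ]
}}

```text
time: 10.0
tcp_pos: [628.1, -142.1, 114.4]
tool_rot: [-2.551, -1.832, 0.001]
wrist_force: [2.5, -0.5, -7.8]
width: 28.4
finger_force: 59.5
```

{"api": "send_rows", "payload": {
  "moves": [
    [-1,0,0,-1.5,0,0,0],
    [-1,0,0,0,0,0,0]
  ]
}}

```text
time: 10.2
tcp_pos: [628.2, -142.1, 113.3]
tool_rot: [-2.551, -1.832, 0.001]
wrist_force: [2.1, 0.9, -7.3]
width: 28.3
finger_force: 59.6
```

{"api": "send_rows", "payload": {
  "moves": [
    [-1,0,0,-1,0,0,0],
    [-1,0,0,0,0,0,0]
  ]
}}

```text
time: 10.4
tcp_pos: [628.3, -142.1, 112.6]
tool_rot: [-2.552, -1.832, 0.0]
wrist_force: [0.2, 0.1, -5.5]
width: 28.3
finger_force: 59.6
```

{"api": "send_rows", "payload": {
  "moves": [
    [-1,0,0,-1,0,0,0],
    [-1,0,0,0,0,0,0]
  ]
}}

```text
time: 10.6
tcp_pos: [628.4, -142.2, 111.7]
tool_rot: [-2.552, -1.832, 0.0]
wrist_force: [0.9, -1.1, -4.4]
width: 28.3
finger_force: 59.7
```

{"api": "send_rows", "payload": {
  "moves": [
    [-1,0,0,-0.6,0,0,0],
    [-1,0,0,0,0,0,0]
  ]
}}

```text
time: 10.8
tcp_pos: [628.4, -142.2, 111.2]
tool_rot: [-2.552, -1.832, 0.0]
wrist_force: [-0.2, 0.6, -3.4]
width: 28.4
finger_force: 59.7
```

{"api": "send_rows", "payload": {
  "moves": [
    [-1,0,0,-0.7,0,0,0],
    [-1,0,0,0,0,0,0]
  ]
}}

```text
time: 11.0
tcp_pos: [628.5, -142.2, 110.5]
tool_rot: [2.552, 1.832, 0.0]
wrist_force: [-0.0, 0.3, -2.6]
width: 28.0
finger_force: 59.7
```

{"api": "send_rows", "payload": {
  "moves": [
    [-1,0,0,-0.6,0,0,0],
    [-1,0,0,0,0,0,0]
  ]
}}

```text
time: 11.2
tcp_pos: [628.6, -142.2, 110.4]
tool_rot: [2.552, 1.832, 0.0]
wrist_force: [-2.8, 1.2, 3.1]
width: 28.2
finger_force: 60.6
```

It has touched the saddle (the force jumped to +3 N), so I'm letting go.

{"api": "send_rows", "payload": {
  "moves": [
    [-0.2,0,0,0,0,0,0],
    [0.2,0,0,0,0,0,0],
    [0.4,0,0,0,0,0,0],
    [0.4,0,0,0,0,0,0],
    [0.4,0,0,0,0,0,0],
    [0.4,0,0,15,0,0,0],
    [0.4,0,0,35,0,0,0],
    [0.4,0,0,40,0,0,0],
    [0.4,0,0,0,0,0,0],
    [0.4,0,0,0,0,0,0]
  ]
}}

```text
time: 12.2
tcp_pos: [628.8, -142.3, 201.6]
tool_rot: [2.55, 1.831, 0.002]
wrist_force: [0.4, -0.6, -1.0]
width: 59.9
finger_force: 0.0
```

{"api": "send_rows", "payload": {
  "moves": [
    [-1,-20,16,0,0,0,0],
    [-1,-31,24,0,0,0,0],
    [-1,-31,24,0,0,0,0],
    [-1,0,0,0,0,0,0],
    [-1,0,0,0,0,0,0],
    [-1,0,0,0,0,0,0]
  ]
}}

```text
time: 12.8
tcp_pos: [547.0, -78.6, 199.7]
tool_rot: [2.552, 1.832, -0.0]
wrist_force: [-0.3, 0.3, -0.1]
width: 0.0
finger_force: 0.0
```

```bash
python3 - <<'E'
from cap import *
o=st()
s=vision.camera("scene");t=vision.camera("top")
import pickle;pickle.dump((s,t),open("d3.pkl","wb"))
i=[cv2.resize(s["pixels"][120:220,150:250,::-1],(400,400),interpolation=3)]
i.append(cv2.resize(t["pixels"][120:220,280:380,::-1],(400,400),interpolation=3))
cv2.imwrite("pics/l.png",np.hstack(i))
capfit(s,t,[628.5,-142.2,128],bs=(165,150,215,190),bt=(300,140,335,175))
E
```

```text
t 12.8 tcp [546.96 -78.56 199.65] F [-0.33  0.34 -0.1 ] w 0.014599361661159339 ff 0.0 j [-0.23  0.39  1.68 -0.    1.07  0.1 ]
tool y heading -18.650533366091132 z [-0. -0. -1.]Traceback (most recent call last):
  File "<stdin>", line 8, in <module>
  File "cap.py", line 8, in capfit
    y,x=np.nonzero(m);obs.append([x.min()-.5,x.max()+.5,y.min()-.5,y.max()+.5]);
                                  ~~~~~^^
    return umr_minimum(a, axis, None, out, keepdims, initial, where)
ValueError: zero-size array to reduction operation minimum which has no identity
```

View pics/l.png

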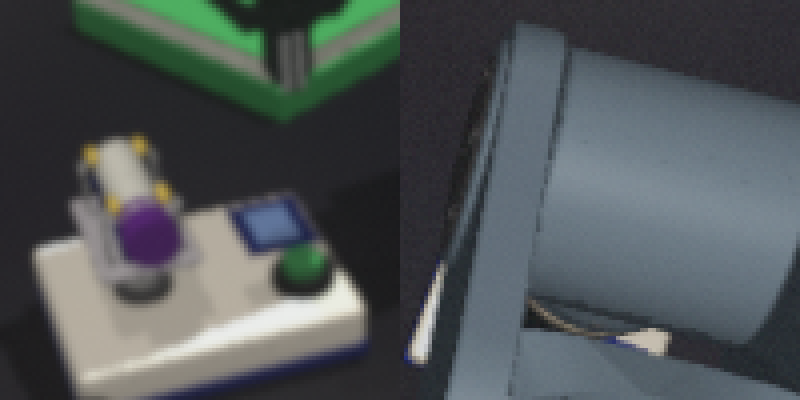

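The tube sits between all four yellow lips, with its cap at scene px (187,178). I'm clearing the arm from the top view to check the centring before pressing.

{"api": "send_rows", "payload": {
  "moves": [
    [-1,-40,-30,0,0,0,0],
    [-1,-40,-30,0,0,0,0],
    [-1,-40,-30,0,0,0,0],
    [-1,-40,-30,0,0,0,0],
    [-1,-40,-30,0,0,0,0],
    [-1,0,0,0,0,0,0],
    [-1,0,0,0,0,0,0]
  ]
}}

```text
time: 13.6
tcp_pos: [346.3, -229.2, 200.0]
tool_rot: [2.554, 1.828, 0.0]
wrist_force: [0.3, 0.3, -1.4]
width: -0.2
finger_force: 0.0
```

```bash
python3 - <<'E'
from cap import *
o=st()
s=vision.camera("scene");t=vision.camera("top")
import pickle;pickle.dump((s,t),open("d3.pkl","wb"))
i=[cv2.resize(s["pixels"][145:195,160:210,::-1],(400,400),interpolation=3)]
i.append(cv2.resize(t["pixels"][135:215,290:370,::-1],(400,400),interpolation=3))
cv2.imwrite("pics/n.png",np.hstack(i))
x=capfit(s,t,[628.5,-142.2,128],bs=(165,150,215,190),bt=(300,140,335,175))
d=x-[628.2,-143.2,128];a=np.radians(-18.7)
print("rel clip mid: across",d[0]*np.cos(a)+d[1]*np.sin(a),"along",-d[0]*np.sin(a)+d[1]*np.cos(a))
E
```

```text
t 13.6 tcp [ 346.3  -229.24  200.03] F [ 0.34  0.33 -1.42] w -0.16838259177405698 ff 0.0 j [-0.7   0.14  2.01  0.    0.98 -0.37]
tool y heading -18.814250831007023 z [ 0. -0. -1.]
obs [[np.float64(179.5), np.float64(193.5), np.float64(169.5), np.float64(185.5)], [np.float64(306.5), np.float64(322.5), np.float64(147.5), np.float64(163.5)]] pred [180.22 196.33 171.05 186.96] [305.61 317.66 147.23 163.95]
fit [ 629.3  -145.8   129.88] res [-0.48  1.62  0.3   0.79 -0.78 -0.02]
rel clip mid: across 1.8728753608383648 along -2.1153147024000525
```

View pics/n.png

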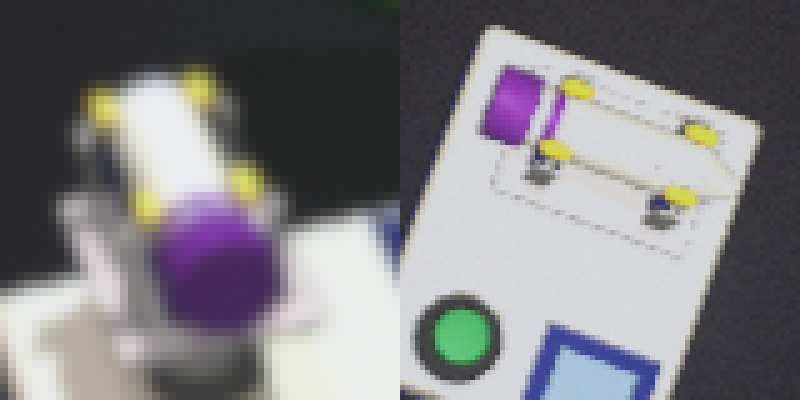

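The tube is home and centred: about 1–2 mm off along the clips by cap position, with all lips closed over it. Next is the button at (547, -79), top at about 71 mm.

{"api": "send_rows", "payload": {
  "moves": [
    [-1,40,30,0,0,0,0],
    [-1,40,30,0,0,0,0],
    [-1,40,30,0,0,0,0],
    [-1,40,30,0,0,0,0],
    [-1,40,30,0,0,0,0],
    [-1,0,0,-40,0,0,0],
    [-1,0,0,-40,0,0,0],
    [-1,0,0,-30,0,0,0],
    [-1,0,0,-10,0,0,0],
    [-1,0,0,0,0,0,0],
    [-1,0,0,0,0,0,0]
  ]
}}

```text
time: 14.8
tcp_pos: [547.5, -77.9, 81.1]
tool_rot: [2.55, 1.833, 0.002]
wrist_force: [0.2, 0.5, 1.2]
width: -0.2
finger_force: 0.0
```

{"api": "send_rows", "payload": {
  "moves": [
    [-1,0,0,-4,0,0,0],
    [-1,0,0,0,0,0,0]
  ]
}}

```text
time: 15.0
tcp_pos: [546.9, -78.2, 76.6]
tool_rot: [2.551, 1.832, 0.001]
wrist_force: [-0.8, 0.1, 0.2]
width: -0.2
finger_force: 0.0
```

{"api": "send_rows", "payload": {
  "moves": [
    [-1,0,0,-3,0,0,0],
    [-1,0,0,0,0,0,0]
  ]
}}

```text
time: 15.2
tcp_pos: [546.4, -78.2, 72.9]
tool_rot: [2.552, 1.832, 0.0]
wrist_force: [-0.5, 0.1, 0.1]
width: -0.1
finger_force: 0.0
```

{"api": "send_rows", "payload": {
  "moves": [
    [-1,0,0,-2,0,0,0],
    [-1,0,0,0,0,0,0]
  ]
}}

```text
time: 15.4
tcp_pos: [546.6, -78.3, 70.9]
tool_rot: [2.552, 1.832, 0.0]
wrist_force: [0.2, -0.4, 1.7]
width: -0.1
finger_force: 1.0
```

{"api": "send_rows", "payload": {
  "moves": [
    [-1,0,0,-2,0,0,0],
    [-1,0,0,0,0,0,0]
  ]
}}

```text
time: 15.6
tcp_pos: [546.6, -78.2, 68.9]
tool_rot: [2.552, 1.832, 0.0]
wrist_force: [-0.7, -1.5, 3.5]
width: -0.6
finger_force: 1.6
```

{"api": "send_rows", "payload": {
  "moves": [
    [-1,0,0,-1.5,0,0,0],
    [-1,0,0,0,0,0,0]
  ]
}}

```text
time: 15.8
tcp_pos: [546.6, -78.3, 67.4]
tool_rot: [2.552, 1.832, 0.0]
wrist_force: [-0.7, -1.3, 4.4]
width: 0.2
finger_force: 2.0
```

{"api": "send_rows", "payload": {
  "moves": [
    [-1,0,0,-1,0,0,0],
    [-1,0,0,0,0,0,0]
  ]
}}

```text
time: 16.0
tcp_pos: [546.6, -78.3, 66.5]
tool_rot: [2.552, 1.832, 0.0]
wrist_force: [0.5, -1.1, 4.5]
width: 0.1
finger_force: 2.3
```

{"api": "send_rows", "payload": {
  "moves": [
    [-1,0,0,-0.7,0,0,0],
    [-1,0,0,0,0,0,0]
  ]
}}

```text
time: 16.2
tcp_pos: [546.6, -78.2, 66.0]
tool_rot: [2.552, 1.832, 0.0]
wrist_force: [-0.4, -0.7, 7.1]
width: 0.0
finger_force: 3.8
```

Force went past the 5 N spring level to 7 N at the stop, so the button is fully pressed. I'm retreating and checking.

{"api": "send_rows", "payload": {
  "moves": [
    [-1,0,0,20,0,0,0],
    [-1,0,0,40,0,0,0],
    [-1,0,0,40,0,0,0],
    [-1,0,0,34,0,0,0],
    [-1,-40,-30,0,0,0,0],
    [-1,-40,-30,0,0,0,0],
    [-1,-40,-30,0,0,0,0],
    [-1,-40,-30,0,0,0,0],
    [-1,-40,-30,0,0,0,0],
    [-1,0,0,0,0,0,0],
    [-1,0,0,0,0,0,0]
  ]
}}

```text
time: 17.3
tcp_pos: [345.9, -228.5, 199.6]
tool_rot: [-2.554, -1.829, -0.0]
wrist_force: [0.3, 0.2, 1.1]
width: 0.2
finger_force: 0.0
```

```bash
python3 - <<'E'
from cap import *
s=vision.camera("scene");t=vision.camera("top")
i=[cv2.resize(s["pixels"][140:290,150:310,::-1],(427,400),interpolation=3)]
i.append(cv2.resize(t["pixels"][125:225,265:358,::-1],(372,400),interpolation=3))
cv2.imwrite("pics/z.png",np.hstack(i))
capfit(s,t,[628.5,-142.2,128],bs=(165,150,215,190),bt=(300,140,335,175))
E
```

```text
obs [[np.float64(179.5), np.float64(193.5), np.float64(169.5), np.float64(185.5)], [np.float64(306.5), np.float64(322.5), np.float64(147.5), np.float64(163.5)]] pred [180.22 196.33 171.05 186.96] [305.61 317.66 147.23 163.95]
fit [ 629.3  -145.8   129.88] res [-0.48  1.62  0.3   0.79 -0.78 -0.02]
```

View pics/z.png

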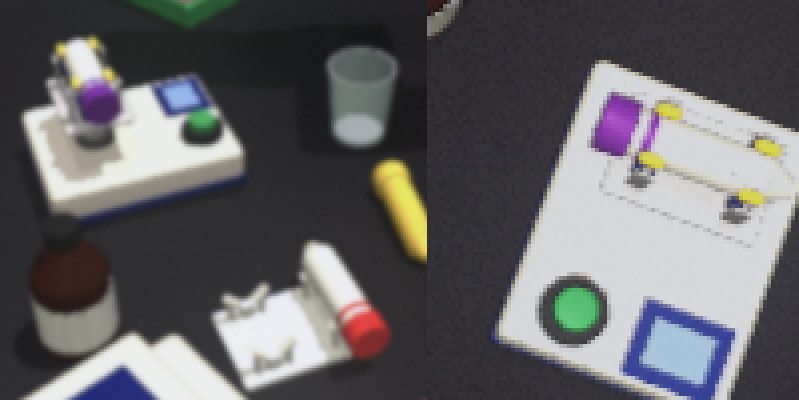

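The tube is still home with unchanged pixels, the button is out again, and the red tube, bottle and beaker look undisturbed.

```bash
python3 -c "
from plant import manip
print(manip.hand_in())"
```

```text
the job is handed in; nothing more can be done
None
```

I seated the purple-capped tube in both mixer clips, pressed the green start button fully (it came back out), and handed the job in at about 17 s; the hand-in gave no verdict.

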